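Slide the flow module home and latch the instrument's hood

TASK

One of the three flow modules in the blue measuring instrument has been left sticking part-way out of its bay. Slide it along its guide rails fully home against the stop, like the other two, then swing the hood down without slamming it and press its front edge until the catches click and it stays fully shut by itself. Leave the bottle, the beaker and the sensor case where they stand.

Things in the scene. Friction and masses are not known exactly. Their poses are not given: they have to be found in the camera images.
- instrument: fixed grey and blue bench instrument, 335 mm long (x -175 to +160 mm), 210 mm wide (y +-105), 116 mm high when shut. Origin on the bench under the hood's hinge line, z up. -x points to its front (roughly world -y), where the hood's free edge and the bays' open ends are; x > 0 is a closed housing 115 mm high. In front of the hinge an aluminium deck, top at z = 45 mm, carries the modules
- deck_front (a point): middle of the deck's front edge: x = -160, y = 0, z = 45 mm in the instrument's frame (axes alike). Three bays run along x, centred at y = -58, 0, +58 mm. Guide rails beside each (x -150 to -50 mm, 14 mm above the deck) have steel lips that overhang the modules' feet with 1.5 mm play: a module can only slide along x. A light push (1-3 N) moves it; it stays where it is put
- stop (a point): middle of the foot of the stop: x = -50, y = 0, z = 45 mm in the instrument's frame. The stop is the front face of a black block across all bays (40 mm above the deck). A module is home with its rear end against it: its origin at x = -85 mm, its front face at x = -120 mm. The one left out starts 50 to 66 mm short of that, its front end overhanging the deck's edge
- module_red: red-nutted flow module, one of three: bronze block 70 x 34 mm on a 42 mm wide, 8 mm high steel foot that runs in the rails; block top 36 mm above its underside, two red port nuts (13 mm across) on top reach 46 mm; 0.25 kg. Origin: centre of the underside, on the deck; x as the instrument's x; front end, with a red label, at x = -35 mm. Any of the three may be out, in any bay
- module_yellow: yellow-nutted flow module, one of three: bronze block 70 x 34 mm on a 42 mm wide, 8 mm high steel foot that runs in the rails; block top 36 mm above its underside, two yellow port nuts (13 mm across) on top reach 46 mm; 0.25 kg. Origin: centre of the underside, on the deck; x as the instrument's x; front end, with a yellow label, at x = -35 mm. Any of the three may be out, in any bay
- module_green: green-nutted flow module, one of three: bronze block 70 x 34 mm on a 42 mm wide, 8 mm high steel foot that runs in the rails; block top 36 mm above its underside, two green port nuts (13 mm across) on top reach 46 mm; 0.25 kg. Origin: centre of the underside, on the deck; x as the instrument's x; front end, with a green label, at x = -35 mm. Any of the three may be out, in any bay
- hood (a joint): angle of the hinged hood in rad: 0 fully shut, 1.68 to 1.88 at the start (open just past upright), at most 2.0. Blue frame with a clear window, 172 mm from hinge axis to front edge, 210 mm wide, panel 8 mm thick centred on the axis; a blue front wall (7 mm thick, to 82 mm below the axis plane) and grey cheeks hang from it. 0.55 kg
- hood_hinge (a point): middle of the hood's hinge axis: x = 0, y = 0, z = 112 mm in the instrument's frame; the axis runs along its y. Stiff sprung hinge, 1 to 3 N at the edge: the hood stays where left above 0.45 rad; let go lower and unlatched, it rises again to about 0.4. Open, its outer face looks to the instrument's rear (+x); pushed there from behind near the edge it swings forward and down
- hood_edge (a point): on the outer (top) face of the hood's 40 mm wide blue front rail, mid-width, 155 mm from the axis, 17 mm from the front edge: where to press. Moves with the hood; shut, it is at x = -155, z = 116 mm in the instrument's frame, facing up
- catch (a point): one of two hidden spring ball catches inside the hood's cheeks (x = -145, y = +-92, z = 34 mm in the instrument's frame). They resist the hood from about 0.09 rad (about 13 N at the front edge), give way near 0.04 rad, then pull it onto its stop at 0 and hold it there; pressing on against the stop does no harm
- bottle: bystander: amber glass bottle with a blue cap, 60 mm across, 115 mm high, upright on the bench beside the instrument; origin: centre of its underside
- beaker: bystander: clear beaker, 68 mm across, 85 mm high, on the bench before the instrument; origin: centre of its underside
- sensor_case: bystander: flat sensor case, black with a pale lid, 75 x 110 x 26 mm, lying on the bench before the instrument; origin: centre of its underside
Things that resemble listed ones, but are neither listed nor needed, are in the scene too. What is shaped like the module_green but orange or pink is not meant. Leave any orange or purple look-alike of the module_red alone.

How it is judged (in metres and radians):
On the way, in this order (a step that is already met when the one before it is completed fails the run):
1. all three modules are home against the stop while the hood is still open (x of each of module_red, module_yellow, module_green in the frame of instrument above -0.0885 m and value of joint hood above 0.5 rad), for 0.2 s.
2. the hood is pressed down past its catches, fully shut (value of joint hood below 0.025 rad), for 0.2 s.
At the end, for the whole second after the job is handed in: The hood stays shut by its catches within 0.025 rad (4 mm at the front edge), all three modules are within 3.5 mm of fully home and at rest, and bottle, beaker and sensor case stand upright within 20 mm of where they were (x of each of module_red, module_yellow, module_green in the frame of instrument above -0.0885 m and value of joint hood below 0.025 rad and linear speed of each of module_red, module_yellow, module_green below 0.02 m/s and distance of each of bottle, beaker, sensor_case from where it was at the start of the episode below 0.02 m and angle between each of bottle, beaker, sensor_case's own z axis and vertical below 0.15 rad); the robot touches nothing.
It fails at once if the hood is slammed: coming down faster than 3 rad/s (half a metre per second at its edge) over the last 1 rad (value of joint hood between 0.12 and 1 rad and velocity of joint hood below -3 rad/s).
It fails at once if the bottle, the beaker or the sensor case is shifted by more than 20 mm or tipped (not (distance of each of bottle, beaker, sensor_case from where it was at the start of the episode below 0.02 m and angle between each of bottle, beaker, sensor_case's own z axis and vertical below 0.15 rad)).
It also fails if it takes over 58 s, if anything falls off the work surface, if the arm or the gripper's body presses on something with over 40 N, if the wrist force passes 120 N, or if a joint passes its speed limit or range.

ROBOT

A 6-joint arm with a two-finger parallel gripper is mounted at the origin on the work surface. World frame = base frame: x ahead of the robot, y to its left, z up, the work surface at z = 0. Lengths are in mm, angles in rad, forces in N, time in s.
With the tool pointing down it reaches from about 350 to 875 mm from the base axis. Payload 4.2 kg.
Tool frame: the origin (TCP) lies on the mounting face of the last link; the fingertips stand 173 mm ahead of it and the grasp point (between the pads) lies 155 mm ahead of it; z points along the fingers, y is the line along which they close (so a half turn about z gives the same grasp; the last joint's range is limited). The gripper opens to 85 mm and grips with 20 to 120 N. Pads are 22 mm wide; open, the fingers measure 114 mm over their backs; the gripper's body (76 mm by 85 mm) begins 54 mm behind the grasp point. The pads swing forward as they close: fully open they stand 13 mm farther back than shut.
Start: joints at [1.481, 0.385, 0.008, 0, -1.194, -0.259], TCP at [213.574, 587.355, 404.712] pointing down, gripper open.
Joint ranges: [-3.14, 3.14], [-1.21, 2.06], [-1.07, 1.41], [-3.16, 2.05], [-2.99, -0.16], [-3.1, 3.1]. Speed limits (rad/s): [2.79, 2.79, 3.14, 3.14, 3.14, 3.14].

INTERFACE

Orientations are given as a unit quaternion [x, y, z, w].
In Python, from bench import arm gives the robot as it stands. The module is installed in compiled form; this text tells all that it offers.
- The arm moves only by the tool move_arm, never from a script. Its arguments are lists of equal length, an entry for each row: "fingers": the finger opening in mm, from 0 to 85.4; "travel": the shift along the tool's x, y, z in mm, a list of three; "dr": the turn, a rotation vector about the tool's x, y, z in rad, a list of three. A call has 1 to 10 rows; each row is the pose to reach, as a shift and turn from the pose commanded when the call began, along the tool's axes at that moment; what a row does not reach only later rows make up. A row lasts 1/10 s, in which the tool goes at most 50 mm and 8.59 degrees, less where a joint would pass 70% of its speed; a pose out of reach is approached as far as the arm can. A call with a gripper value outside its range is refused whole. The fingers move at their own pace and stop on an object; the grip force is fixed at half the most. Time passes only in rows, so rows that repeat a pose let the fingers close. It gives the time, the measured TCP pose, the force, the opening and the grip force at its end, in the units of the state.
- arm.read_state(): the state, without advancing time (a new reading comes with each control period).
- arm.get_image(name): name is "side" or "top" or "wrist"; returns the picture (480x640x3 uint8, red, green, blue); there is no depth.
- arm.camera_model(name): a dict with "intrinsics" (3x3 intrinsics, pixels), "k1" (the pictures are not rectified: a ray, as slopes to the right and down, at radius r is drawn at 1 + k1 r^2 times it, then the intrinsics apply), "pose" (4x4, takes a point from camera to world coordinates). Camera axes: x right, y up, looking along -z (the intrinsics and any distortion apply to the point x, -y, -z); pixel columns grow to the right and rows downward; lengths in mm; the calibration is good to about 2 mm. A picture is of the moment at which its call begins: read the wrist's pose just before it. camera_model takes no time and is no camera call; for the wrist camera it gives the pose at the moment of the call.
- arm.job_done(): hands the job in; it is judged then, once.
The state is a dict: "clock": time; "joints": joint angles; "joint_vel": joint speeds; "joint_efforts": joint torques, N m; "position": TCP position; "ee_rot": TCP orientation; "contact_force": force on the tool from outside, world axes, zero at the start; "wrist_torque": the same for the moment, N m; "gripper_width": finger opening in mm; "grasp_force": force on a finger pad.
Only numpy, scipy, OpenCV 4.12 (cv2) and the standard library are available. Lean on these libraries where they do the work, as an engineer would, in place of code of your own. Each camera call takes 0.05 s, during which the arm holds its last target. There are 200 camera calls.

## Working session

There is one attempt and no reset: what is moved stays moved. The work goes in short steps, Python scripts to look and compute and a tool call to move; the robot and the scene stay as the last step left them, time stands still between calls to the robot, and variables do not carry over. Pictures are saved under pics/ and viewed, at most 10 in all, crops included, and the job is handed in when it is done.

Besides the shell and the picture viewer there is one more tool, called as name(argument=value, ...), one argument or row to a line, values as JSON. move_arm: Moves the arm, as the interface text tells. Its arguments: {"type":"object","properties":{"fingers":{"type":"array","items":{"type":"number"}},"travel":{"type":"array","items":{"type":"array","items":{"type":"number"}}},"dr":{"type":"array","items":{"type":"array","items":{"type":"number"}}}},"required":["fingers","travel","dr"]}

```bash
mkdir -p pics; cat > h.py <<'E'
import numpy as np, cv2
from bench import arm
from scipy.spatial.transform import Rotation as R
def snap(n,f):
    m=arm.camera_model(n); im=arm.get_image(n); cv2.imwrite('pics/'+f,im[:,:,::-1]); return im,m
def ray(m,u,v):
    K=np.array(m['intrinsics']);P=np.array(m['pose']);d=np.array([(u-K[0,2])/K[0,0],(v-K[1,2])/K[1,1]])
    s=d.copy()
    for _ in range(20): s=d/(1+m['k1']*(s@s))
    return P[:3,3],P[:3,:3]@np.array([s[0],-s[1],-1])
def atz(m,u,v,z):
    o,d=ray(m,u,v); return o+d*(z-o[2])/d[2]
def proj(m,p):
    K=np.array(m['intrinsics']);P=np.array(m['pose']);c=(np.asarray(p,float)-P[:3,3])@P[:3,:3]
    s=np.stack([c[...,0],-c[...,1]],-1)/-c[...,2:]
    s=s*(1+m['k1']*(s**2).sum(-1,keepdims=True))
    return s@K[:2,:2].T+K[:2,2]
E
python3 - <<'E'
from h import *
a,ma=snap('top','top0.png');b,mb=snap('side','side0.png')
np.set_printoptions(precision=3,suppress=True)
for m in(ma,mb):print(m)
print(arm.read_state())
E
```

```text
{'intrinsics': array([[586.803,   0.   , 324.552],
       [  0.   , 586.803, 235.811],
       [  0.   ,   0.   ,   1.   ]]), 'k1': -0.17077361207192499, 'pose': array([[   0.016,    0.982,   -0.19 ,  350.669],
       [  -1.   ,    0.016,   -0.   ,  -95.137],
       [   0.003,    0.19 ,    0.982, 1315.237],
       [   0.   ,    0.   ,    0.   ,    1.   ]])}
{'intrinsics': array([[433.871,   0.   , 328.939],
       [  0.   , 433.871, 238.598],
       [  0.   ,   0.   ,   1.   ]]), 'k1': -0.046036730129234274, 'pose': array([[   0.269,   -0.92 ,    0.287,  788.753],
       [   0.963,    0.255,   -0.086, -145.07 ],
       [   0.006,    0.299,    0.954,  785.635],
       [   0.   ,    0.   ,    0.   ,    1.   ]])}
{'clock': 0.1, 'joints': array([ 1.481,  0.385,  0.007, -0.   , -1.194, -0.259]), 'joint_vel': array([ 0.   , -0.002,  0.002,  0.003,  0.001,  0.001]), 'joint_efforts': array([ -0.   , -39.332,  18.893,   4.198,  -0.003,   0.   ]), 'position': array([213.536, 587.199, 403.737]), 'ee_rot': array([ 0.985, -0.174, -0.   ,  0.001]), 'contact_force': array([-0.259,  0.074,  0.783]), 'wrist_torque': array([ 0.027, -0.007, -0.003]), 'grasp_force': 0.0, 'gripper_width': 85.40815467638762}
```

View pics/top0.png

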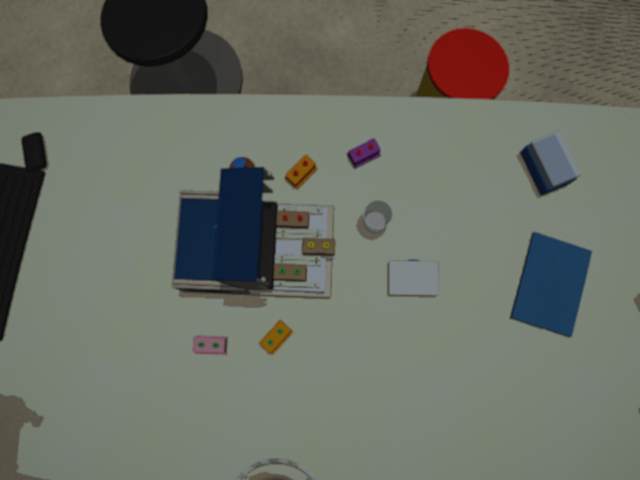

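View pics/side0.png

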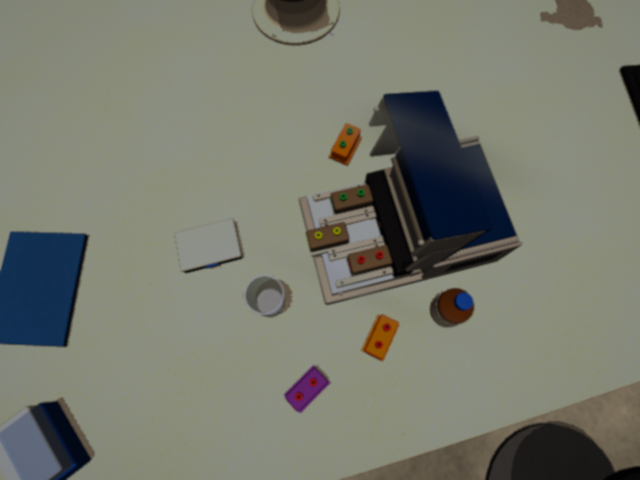

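Seen: the yellow-nutted module sticks out of the middle bay, at top (319,246) and side (327,236). The red one (top 292,219) and the green one (top 290,272) look home.
Possible confusions (top pixels): orange/red nuts (301,171), purple/red nuts (364,152), pink/green nuts (210,344), orange/green nuts (276,337). All four lie outside the instrument, so I choose the bronze yellow-nutted module at (319,246). I'll check it in a crop and fit the instrument pose.

```bash
cat > fit.py <<'E'
from h import *
from scipy.optimize import least_squares
np.set_printoptions(precision=2,suppress=True)
ms={n:arm.camera_model(n) for n in('top','side')}
ims={n:cv2.imread(f'pics/{n}0.png') for n in ms}
box={'top':{'r':(277,211,309,227),'g':(274,264,307,281),'y':(303,238,335,254)},'side':{'r':(349,248,393,275),'g':(331,184,374,210),'y':(306,223,350,250)}}
hue={'r':0,'y':29,'g':60}
obs=[]
for n in ms:
    hsv=cv2.cvtColor(ims[n],cv2.COLOR_BGR2HSV).astype(int)
    for c,(a,b,e,f) in box[n].items():
        H=hsv[b:f,a:e]; dh=abs((H[...,0]-hue[c]+90)%180-90)
        mk=((dh<(7 if c!='g' else 15))&(H[...,1]>(170 if c!='g' else 110))&(H[...,2]>70)).astype(np.uint8)
        k,l,st,ce=cv2.connectedComponentsWithStats(mk)
        o=np.argsort(-st[1:,4])[:2]+1; 
        print(n,c,[(st[i,4],ce[i]+[a,b]) for i in o])
        obs.append((n,c,(ce[o]+[a,b]).mean(0)))
def T(q,p):
    p=np.asarray(p,float); c,s=np.cos(q[2]),np.sin(q[2])
    return p@np.array([[c,s,0],[-s,c,0],[0,0,1]])+[q[0],q[1],0]
ZN=90
def res(q):
    L={'r':(-85,-58,ZN),'g':(-85,58,ZN),'y':(-85-q[3],0,ZN)}
    return np.concatenate([proj(ms[n],T(q,L[c]))-uv for n,c,uv in obs])
s=least_squares(res,[590,100,np.pi/2,55]); q=s.x
print('q',q,'res',s.fun)
np.save('q.npy',q)
E
cat > ov.py <<'E'
from fit import *
import sys
th=float(sys.argv[1])
def hood(d,y,n): # d from axis, n normal offset (outer +)
    return (-d*np.cos(th)+n*np.sin(th), y, 112+d*np.sin(th)+n*np.cos(th))
segs=[[(-160,-105,45),(-160,105,45)],[(-50,-87,85),(-50,87,85)],[hood(172,-105,4),hood(172,105,4)],[hood(0,-105,4),hood(172,-105,4)],[hood(0,105,4),hood(172,105,4)],[(160,-105,115),(160,105,115)],[hood(172,-105,-82),hood(172,105,-82)]]
out=[]
for n,(a,b,e,f) in {'top':(165,140,345,310),'side':(290,80,530,320)}.items():
    im=cv2.resize(ims[n][b:f,a:e],None,fx=2.3,fy=2.3,interpolation=cv2.INTER_CUBIC)
    for s in segs:
        p=((proj(ms[n],T(q,s))-[a,b]+.5)*2.3).astype(int); cv2.line(im,p[0].tolist(),p[1].tolist(),(255,0,255),1)
    out.append(cv2.copyMakeBorder(im,0,560-im.shape[0],0,0,cv2.BORDER_CONSTANT)[:, :])
o=np.hstack(out);o=o[:,:];print(o.shape)
o=cv2.resize(o,(800,int(o.shape[0]*800/o.shape[1])));cv2.imwrite(sys.argv[2],o)
E
python3 ov.py 1.78 pics/ov1.png
```

```text
top r [(np.int32(24), array([284.71, 217.  ])), (np.int32(24), array([299.5, 217.5]))]
top g [(np.int32(28), array([281.79, 270.5 ])), (np.int32(25), array([296.92, 271.2 ]))]
top y [(np.int32(27), array([310.74, 244.41])), (np.int32(25), array([325.8 , 245.24]))]
side r [(np.int32(53), array([379.34, 254.57])), (np.int32(52), array([360.67, 259.37]))]
side g [(np.int32(30), array([360.7, 191.6])), (np.int32(28), array([343.  , 195.79]))]
side y [(np.int32(60), array([318., 235.])), (np.int32(56), array([336.43, 230.57]))]
q [572.    61.63   1.55  58.67] res [ 0.01 -0.37 -0.02 -0.24  0.07 -0.19 -0.04 -0.49 -0.07  0.22 -0.03 -0.34]
(560, 966, 3)
```

View pics/ov1.png

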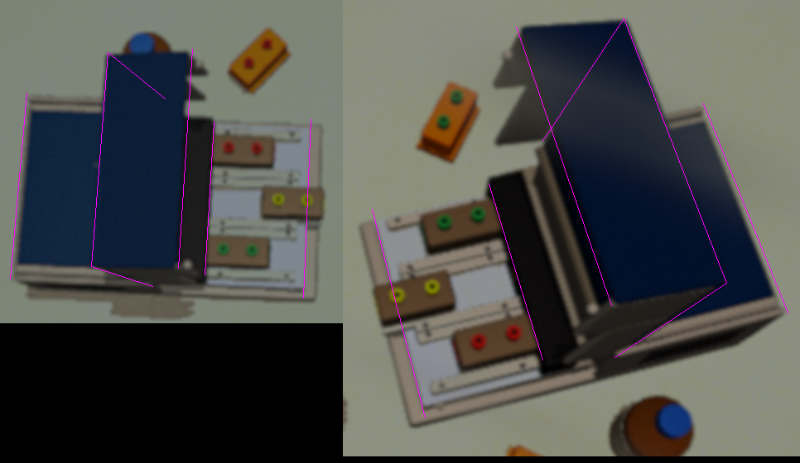

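The crop confirms the choice: bronze block with yellow nuts in the middle bay, label end over the deck edge. The overlay fits the instrument edges and the hood at about 1.78 rad. Next I'll compute the bystander positions and the tool-frame goals.

```bash
cat > go.py <<'E'
from h import *
np.set_printoptions(precision=1,suppress=True)
q=np.load('q.npy')
def T(p):
    p=np.asarray(p,float); c,s=np.cos(q[2]),np.sin(q[2])
    return p@np.array([[c,s,0],[-s,c,0],[0,0,1]])+[q[0],q[1],0]
def shift(tips,inst=True): # tool-frame shifts that bring fingertip (tool down) to given points
    s=arm.read_state(); Rm=R.from_quat(s['ee_rot']).as_matrix()
    for t in tips:
        w=T(t) if inst else np.array(t,float)
        print(t,'world tip',w,'shift',Rm.T@(w+[0,0,173]-s['position']))
def stat():
    s=arm.read_state(); Rm=R.from_quat(s['ee_rot']).as_matrix()
    tip=np.array(s['position'])+Rm@[0,0,173]; c,n=np.cos(q[2]),np.sin(q[2]); d=tip-[q[0],q[1],0]
    print('t',s['clock'],'tip inst',np.array([c*d[0]+n*d[1],-n*d[0]+c*d[1],d[2]]),'F',s['contact_force'],'yaw x',np.arctan2(Rm[1,0],Rm[0,0]).round(3),'zdown',Rm[:,2].round(3),'J',np.round(s['joints'],2))
E
python3 - <<'E'
from go import *
stat()
m=arm.camera_model('top'); n=arm.camera_model('side')
print('beaker top rim',atz(m,378,210,85),'base',atz(m,374,222,0),'side rim',atz(n,266,288,85),atz(n,268,300,0))
print('case',atz(m,413,278,26),atz(n,209,245,26),'bottle',atz(m,242,164,115),atz(n,463,299,115))
shift([(380,200,240),(400,-170,240),(565,-190,200)],False)
shift([(-210,0,64),(-196,0,64)])
E
```

```text
t 0.1 tip inst [516.3 371.3 230.7] F [-0.3  0.1  0.8] yaw x -0.349 zdown [-0. -0. -1.] J [ 1.5  0.4  0.  -0.  -1.2 -0.3]
beaker top rim [ 647.3 -209.3   85. ] base [ 639.3 -207.9    0. ] side rim [ 632.3 -203.6   85. ] [ 635.9 -212.2    0. ]
case [ 508.  -292.6   26. ] [ 513.8 -291.1   26. ] bottle [737.   84.8 115. ] [738.5  91.  115. ]
(380, 200, 240) world tip [380. 200. 240.] shift [288.8 306.9  -8.6]
(400, -170, 240) world tip [ 400. -170.  240.] shift [434.2 647.8  -8. ]
(565, -190, 200) world tip [ 565. -190.  200.] shift [596.1 610.1  32. ]
(-210, 0, 64) world tip [ 566.9 -148.3   64. ] shift [583.5 570.  167.9]
(-196, 0, 64) world tip [ 567.2 -134.3   64. ] shift [579.1 556.7 167.9]
```

move_arm(
  fingers=[0,0,0,0,0,0,0,0,0,0],
  travel=[
    [289,307,-10],
    [289,307,-10],
    [289,307,-10],
    [289,307,-10],
    [289,307,-10],
    [289,307,-10],
    [289,307,-10],
    [289,307,-10],
    [289,307,-10],
    [289,307,-10],
  ],
  dr=[
    [0,0,-0.33],
    [0,0,-0.33],
    [0,0,-0.33],
    [0,0,-0.33],
    [0,0,-0.33],
    [0,0,-0.33],
    [0,0,-0.33],
    [0,0,-0.33],
    [0,0,-0.33],
    [0,0,-0.33],
  ],
)

```text
clock: 1.1
position: [380.6, 197.6, 414.6]
ee_rot: [1.0, -0.012, -0.0, 0.0]
contact_force: [-0.3, -1.1, -0.4]
gripper_width: 0.1
grasp_force: 0.0
```

```bash
python3 - <<'E'
from go import *
stat()
shift([(400,-170,240),(565,-190,240)],False)
E
```

```text
t 1.1 tip inst [131.2 194.8 241.6] F [-0.3 -1.1 -0.4] yaw x -0.023 zdown [-0. -0. -1.] J [ 0.9  0.  -0.4 -0.  -1.1  0.7]
(400, -170, 240) world tip [ 400. -170.  240.] shift [ 27.9 367.1   1.7]
(565, -190, 240) world tip [ 565. -190.  240.] shift [193.3 383.2   1.6]
```

```bash
python3 - <<'E'
from h import *
a,_=snap('top','t1.png');b,_=snap('side','s1.png')
cv2.imwrite('pics/c1.png',cv2.resize(np.hstack([a[:,:400],b[:,150:]]),None,fx=.898,fy=.898)[:,:,::-1])
s=arm.read_state();print(np.round(s['joints'],4),s['position'])
E
```

```text
[ 8.6480e-01  3.5900e-02 -4.2130e-01 -3.0000e-04 -1.1136e+00  6.8600e-01] [380.28680531 199.75623127 414.59441312]
```

View pics/c1.png

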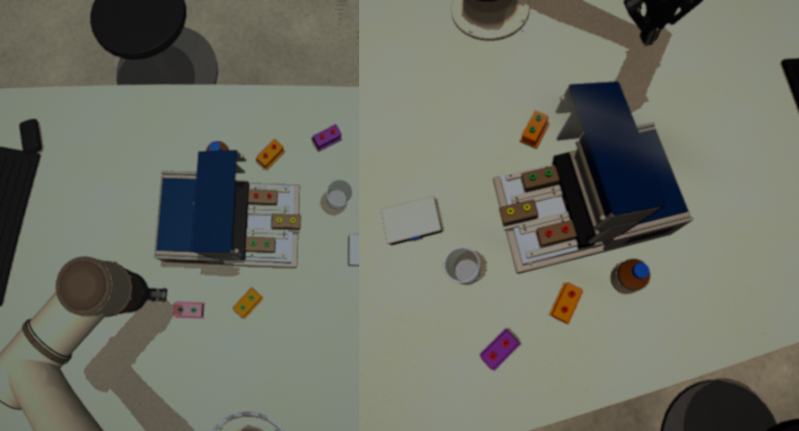

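```bash
python3 - <<'E'
from go import *
m=arm.camera_model('top')
for z in (450,500,550,600,650,700,750): print(z,atz(m,104,317,z))
s=arm.read_state(); rho=np.hypot(*s['position'][:2]); az=np.arctan2(s['position'][1],s['position'][0])
print('offset',rho*np.sin(s['joints'][0]-az), np.hypot(213.57,587.36)*np.sin(1.481-np.arctan2(587.36,213.57)))
for z in (450,500,550,600,650): print(z,proj(m,[[255,307,z],[231,279,z]]).round(0).tolist())
E
```

```text
450 [388.3 234.7 450. ]
500 [386.1 215.6 500. ]
550 [384.  196.6 550. ]
600 [381.8 177.5 600. ]
650 [379.6 158.4 650. ]
700 [377.4 139.4 700. ]
750 [375.3 120.3 750. ]
offset 159.77201390336637 160.03761211682718
450 [[54.0, 404.0], [71.0, 421.0]]
500 [[39.0, 406.0], [56.0, 425.0]]
550 [[22.0, 409.0], [40.0, 429.0]]
600 [[4.0, 412.0], [23.0, 433.0]]
650 [[-17.0, 416.0], [3.0, 438.0]]
```

The top view shows that the wrist's 160 mm sideways offset puts the forearm left of the tool, above the open hood. I'll model the arm and find a tilted pushing pose that stays clear.

```bash
cat > kin.py <<'E'
from go import *
from scipy.optimize import least_squares
D6=110; P=[37+D6,564,424,D6]
def pts(J,P=P,s4=1):
    h,a2,f,d6=P; e=J[2]-J[1]
    E=np.array([a2*np.sin(J[1]),0,h+a2*np.cos(J[1])]); z=R.from_euler('z',J[0])
    F=R.from_euler('y',-e)*R.from_euler('x',s4*J[3]); W=E+F.apply([f,0,0]); G=F*R.from_euler('y',-J[4])
    O=W+G.apply([0,-160,0]); t=G.apply([1,0,0]); C=O+d6*t
    return [z.apply(v) for v in (E,W,O,C)]+[z.apply(t)]
def ik(tip,t,seed,P=P):
    t=np.array(t)/np.linalg.norm(t); C=np.array(tip)-173*t
    r=least_squares(lambda J:np.r_[(pts(J,P)[3]-C)/100,pts(J,P)[4]-t],seed,bounds=([-3.14,-1.21,-1.07,-3.16,-2.99],[3.14,2.06,1.41,2.05,-.16]))
    return r.x,r.cost
def hoodpts(th):
    L=[]
    for y in np.linspace(-105,105,8):
        for d in np.linspace(0,172,8): L.append((d,y,4))
        for n in np.linspace(0,-82,5): L.append((172,y,n))
    return T([(-d*np.cos(th)+n*np.sin(th),y,112+d*np.sin(th)+n*np.cos(th)) for d,y,n in L])
def clear(p,H):
    out=[]
    for a,b in zip(p[:3],p[1:4]):
        u=np.linspace(0,1,30)[:,None]; S=a+(b-a)*u
        out.append(np.linalg.norm(S[:,None]-H[None],axis=2).min())
    return np.array(out)
E
python3 - <<'E'
from kin import *
s=arm.read_state(); J0=s['joints'][:5]
print(pts(J0)[3],s['position']); print(pts([1.481,.385,.008,0,-1.194])[3],[213.6,587.4,404.7])
H=hoodpts(1.78)
for tipx in (-196,-122):
  for phi in (0,25,40,55,70):
    for az in (90,60,120):
      if phi==0 and az!=90: continue
      c=np.radians(phi);a=np.radians(az)
      t=[np.sin(c)*np.cos(a),np.sin(c)*np.sin(a),-np.cos(c)]
      for sd in ([0.,.3,0,0,-1.2],[0.,.3,0,.8,-1.2],[0,.3,0,-.8,-1.2]):
        J,k=ik(T((tipx,0,66)),t,sd)
        if k<1e-6: print(tipx,phi,az,'J',J.round(2),'clear',clear(pts(J),H),'Wz',pts(J)[1])
E
```

```text
[381.8 201.1 413.5] [380.3 199.8 414.6]
[213.7 589.2 403.6] [213.6, 587.4, 404.7]
-196 0 90 J [ 0.1  0.5 -0.3  0.  -0.8] clear [ 52.5  52.  152.3] Wz [559.9  25.5 349. ]
-196 0 90 J [ 0.1  0.5 -0.3  0.  -0.8] clear [ 52.5  52.  152.3] Wz [559.9  25.5 349. ]
-196 0 90 J [ 0.1  0.5 -0.3  0.  -0.8] clear [ 52.5  52.  152.3] Wz [559.9  25.5 349. ]
-196 25 90 J [-0.2  0.6 -0.1  0.5 -1.1] clear [163.2 163.2 237. ] Wz [ 635.7 -122.9  383.6]
-196 25 90 J [-0.2  0.6 -0.1  0.5 -1.1] clear [163.2 163.2 237. ] Wz [ 635.7 -122.9  383.6]
-196 25 90 J [-0.2  0.6 -0.1  0.5 -1.1] clear [163.2 163.2 237. ] Wz [ 635.7 -122.9  383.6]
-196 25 60 J [-0.2  0.5 -0.2  0.6 -0.8] clear [161.2 161.2 228.4] Wz [ 584.4 -115.   390.1]
-196 25 60 J [-0.2  0.5 -0.2  0.6 -0.8] clear [161.2 161.2 228.4] Wz [ 584.4 -115.   390.1]
-196 25 60 J [-0.2  0.5 -0.2  0.6 -0.8] clear [161.2 161.2 228.4] Wz [ 584.4 -115.   390.1]
-196 25 120 J [-0.1  0.6  0.   0.4 -1.3] clear [129.7 129.7 226.6] Wz [678.  -93.5 368.9]
-196 25 120 J [-0.1  0.6  0.   0.4 -1.3] clear [129.7 129.7 226.6] Wz [678.  -93.5 368.9]
-196 25 120 J [-0.1  0
[... 5403 characters left out ...]
] clear [263.3 302.6 289. ] Wz [ 680.1 -286.9  271. ]
-122 70 90 J [-0.4  0.8  0.1  1.1 -1.6] clear [263.3 302.6 289. ] Wz [ 680.1 -286.9  271. ]
-122 70 60 J [-0.5  0.7 -0.2  1.3 -1.3] clear [295.8 332.6 269. ] Wz [ 555.5 -316.1  266.2]
-122 70 60 J [-0.5  0.7 -0.2  1.3 -1.3] clear [295.8 332.6 269. ] Wz [ 555.5 -316.1  266.2]
-122 70 60 J [-0.5  0.7 -0.2  1.3 -1.3] clear [295.8 332.6 269. ] Wz [ 555.5 -316.1  266.2]
-122 70 120 J [-0.2  0.9  0.4  0.8 -2. ] clear [186.8 244.1 265.2] Wz [ 788.1 -199.2  261.9]
-122 70 120 J [-0.2  0.9  0.4  0.8 -2. ] clear [186.8 244.1 265.2] Wz [ 788.1 -199.2  261.9]
-122 70 120 J [-0.2  0.9  0.4  0.8 -2. ] clear [186.8 244.1 265.2] Wz [ 788.1 -199.2  261.9]
```

move_arm(
  fingers=[0,0,0,0,0,0,0,0,0,0],
  travel=[
    [18,370,0],
    [18,370,0],
    [18,370,0],
    [18,370,0],
    [18,370,0],
    [18,370,0],
    [18,370,0],
    [18,370,0],
    [70,420,0],
    [100,440,0],
  ],
  dr=[
    [0,0,0],
    [0,0,0],
    [0,0,0],
    [0,0,0],
    [0,0,0],
    [0,0,0],
    [0,0,0],
    [0,0,0],
    [0.15,0,0],
    [0.3,0,0],
  ],
)

```text
clock: 2.2
position: [466.2, -236.4, 414.3]
ee_rot: [0.988, -0.008, 0.001, -0.153]
contact_force: [0.6, 0.3, 0.6]
gripper_width: -0.1
grasp_force: 0.0
```

```bash
cat >> go.py <<'E'
def plan(tips,tilt,rel=0): # tool-frame shift & dr to put tip at inst points, tool tilted by tilt toward inst +x
    s=arm.read_state(); A=R.from_quat(s['ee_rot'])
    yaw=q[2]-np.pi/2
    B=R.from_euler('z',yaw)*R.from_euler('x',np.pi+tilt)
    print('dr',(A.inv()*B).as_rotvec().round(3))
    for t in tips:
        C=T(t)-B.apply([0,0,173]); print(t,'TCP',C,'shift',A.inv().apply(C-s['position']))
E
python3 - <<'E'
from kin import *
stat(); s=arm.read_state(); p=pts(s['joints'][:5]); print(p[3],p[4],s['position'])
plan([(-212,0,200),(-212,0,64),(-195,0,64)],.6)
E
```

```text
t 2.2 tip inst [-248.4   98.9  249.4] F [0.6 0.3 0.6] yaw x -0.015 zdown [ 0.   0.3 -1. ] J [-0.2  0.2 -0.1 -0.3 -1.3  1.9]
[ 481.3 -311.4  504.6] [-0.1 -0.3 -1. ] [ 466.2 -236.4  414.3]
dr [0.3 0.  0. ]
(-212, 0, 200) TCP [ 564.4 -248.   342.8] shift [98.4 31.1 65.2]
(-212, 0, 64) TCP [ 564.4 -248.   206.8] shift [ 98.4  72.2 194.9]
(-195, 0, 64) TCP [ 564.8 -231.   206.8] shift [ 98.5  55.9 200. ]
```

move_arm(
  fingers=[0,0,0,0,0],
  travel=[
    [98,31,65],
    [98,31,65],
    [98,31,65],
    [98,31,65],
    [98,31,65],
  ],
  dr=[
    [0.15,0,0],
    [0.3,0,0],
    [0.3,0,0],
    [0.3,0,0],
    [0.3,0,0],
  ],
)

```text
clock: 2.7
position: [564.1, -248.1, 342.6]
ee_rot: [0.955, -0.008, 0.001, -0.295]
contact_force: [-0.3, -0.1, 0.8]
gripper_width: 0.1
grasp_force: 0.0
```

```bash
python3 - <<'E'
from kin import *
stat(); s=arm.read_state()
for d in (70,90,110,130,150,170):
    p=pts(s['joints'][:5],[37+d,564,424,d],-1); print(d,p[3]-s['position'],p[4])
plan([(-212,0,64),(-195,0,64),(-175,0,64)],.6)
E
```

```text
t 2.7 tip inst [-212.1    1.4  199.8] F [-0.3 -0.1  0.8] yaw x -0.017 zdown [ 0.   0.6 -0.8] J [-0.3  0.5  0.2 -0.6 -1.5  2. ]
70 [  1.1 -31.3 -10.4] [ 0.   0.6 -0.8]
90 [  1.2 -20.   -6.9] [ 0.   0.6 -0.8]
110 [ 1.4 -8.7 -3.4] [ 0.   0.6 -0.8]
130 [1.6 2.6 0.1] [ 0.   0.6 -0.8]
150 [ 1.7 13.9  3.6] [ 0.   0.6 -0.8]
170 [ 1.9 25.1  7.1] [ 0.   0.6 -0.8]
dr [0. 0. 0.]
(-212, 0, 64) TCP [ 564.4 -248.   206.8] shift [  0.6  76.6 112.2]
(-195, 0, 64) TCP [ 564.8 -231.   206.8] shift [  0.7  62.6 121.8]
(-175, 0, 64) TCP [ 565.3 -211.   206.8] shift [  0.9  46.1 133.1]
```

move_arm(
  fingers=[0,0,0,0,0,0],
  travel=[
    [1,38,56],
    [1,77,112],
    [1,77,112],
    [1,77,112],
    [1,70,117],
    [1,63,122],
  ],
  dr=[
    [0,0,0],
    [0,0,0],
    [0,0,0],
    [0,0,0],
    [0,0,0],
    [0,0,0],
  ],
)

```text
clock: 3.3
position: [565.7, -231.6, 210.9]
ee_rot: [0.956, -0.008, 0.005, -0.295]
contact_force: [-0.6, 0.0, 1.5]
gripper_width: 0.2
grasp_force: 0.0
```

```bash
python3 - <<'E'
from kin import *
stat()
plan([(-185,0,64),(-170,0,64),(-150,0,64),(-135,0,64)],.6)
b,m=snap('side','s2.png'); w,_=snap('wrist','w2.png')
cv2.imwrite('pics/c2.png',np.hstack([cv2.resize(b[120:340,220:440],(400,400)),cv2.resize(w,(400,400))])[:,:,::-1])
E
```

```text
t 3.3 tip inst [-195.9   -1.1   67.9] F [-0.6  0.   1.5] yaw x -0.018 zdown [ 0.   0.6 -0.8] J [-0.3  0.6  0.  -0.6 -1.2  2.1]
dr [ 0. -0.  0.]
(-185, 0, 64) TCP [ 565.1 -221.   206.8] shift [-0.8 -6.4  9.4]
(-170, 0, 64) TCP [ 565.4 -206.   206.8] shift [ -0.8 -18.8  17.8]
(-150, 0, 64) TCP [ 565.9 -186.   206.8] shift [ -0.6 -35.3  29.1]
(-135, 0, 64) TCP [ 566.3 -171.   206.8] shift [ -0.5 -47.7  37.5]
```

View pics/c2.png

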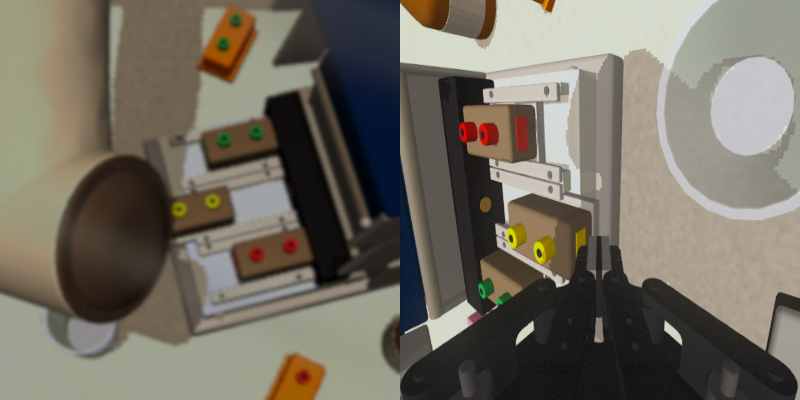

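The wrist view shows the closed fingers at (595,250), just before the yellow label (580,250), centred on the module. Pushing gently now.

move_arm(
  fingers=[0,0,0,0,0,0,0,0],
  travel=[
    [0,-4,3],
    [0,-8,6],
    [0,-12,8],
    [0,-17,11],
    [0,-21,14],
    [0,-25,17],
    [0,-29,20],
    [0,-33,23],
  ],
  dr=[
    [0,0,0],
    [0,0,0],
    [0,0,0],
    [0,0,0],
    [0,0,0],
    [0,0,0],
    [0,0,0],
    [0,0,0],
  ],
)

```text
clock: 4.2
position: [565.7, -191.6, 207.0]
ee_rot: [0.955, -0.009, 0.003, -0.295]
contact_force: [-0.0, -1.2, 1.9]
gripper_width: -0.1
grasp_force: 1.0
```

```bash
python3 - <<'E'
from kin import *
stat(); stat()
plan([(-150,0,64),(-135,0,64),(-130,0,64)],.6)
E
```

```text
t 4.2 tip inst [-155.7    0.6   64.2] F [-0.  -1.2  1.9] yaw x -0.019 zdown [ 0.   0.6 -0.8] J [-0.2  0.6 -0.  -0.6 -1.2  2.1]
t 4.2 tip inst [-155.7    0.6   64.2] F [-0.  -1.2  1.9] yaw x -0.019 zdown [ 0.   0.6 -0.8] J [-0.2  0.6 -0.  -0.6 -1.2  2.1]
dr [0. 0. 0.]
(-150, 0, 64) TCP [ 565.9 -186.   206.8] shift [ 0.1 -4.6  3.3]
(-135, 0, 64) TCP [ 566.3 -171.   206.8] shift [  0.2 -16.9  11.8]
(-130, 0, 64) TCP [ 566.4 -166.   206.8] shift [  0.3 -21.1  14.6]
```

move_arm(
  fingers=[0,0,0,0,0,0],
  travel=[
    [0,-3,2],
    [0,-7,5],
    [0,-10,7],
    [0,-13,9],
    [0,-17,11],
    [0,-17,11],
  ],
  dr=[
    [0,0,0],
    [0,0,0],
    [0,0,0],
    [0,0,0],
    [0,0,0],
    [0,0,0],
  ],
)

```text
clock: 4.8
position: [565.9, -170.8, 207.1]
ee_rot: [0.955, -0.009, 0.002, -0.296]
contact_force: [-0.2, -0.5, -0.2]
gripper_width: -0.2
grasp_force: 0.0
```

```bash
python3 - <<'E'
from kin import *
stat()
E
```

```text
t 4.8 tip inst [-134.7    1.2   64.4] F [-0.2 -0.5 -0.2] yaw x -0.018 zdown [ 0.   0.6 -0.8] J [-0.2  0.6 -0.  -0.7 -1.2  2.1]
```

move_arm(
  fingers=[0,0,0,0],
  travel=[
    [0,-2,1],
    [0,-3,2],
    [0,-5,3],
    [0,-5,3],
  ],
  dr=[
    [0,0,0],
    [0,0,0],
    [0,0,0],
    [0,0,0],
  ],
)

```text
clock: 5.2
position: [566.0, -165.6, 207.7]
ee_rot: [0.955, -0.009, 0.003, -0.296]
contact_force: [0.3, -0.1, -0.2]
gripper_width: 0.1
grasp_force: 0.1
```

```bash
python3 - <<'E'
from kin import *
stat()
E
```

```text
t 5.2 tip inst [-129.6    1.    64.9] F [ 0.3 -0.1 -0.2] yaw x -0.019 zdown [ 0.   0.6 -0.8] J [-0.2  0.6 -0.  -0.7 -1.2  2.1]
```

move_arm(
  fingers=[0,0,0,0,0],
  travel=[
    [0,-2,1],
    [0,-3,2],
    [0,-5,3],
    [0,-6,4],
    [0,-6,4],
  ],
  dr=[
    [0,0,0],
    [0,0,0],
    [0,0,0],
    [0,0,0],
    [0,0,0],
  ],
)

```text
clock: 5.7
position: [566.1, -160.6, 208.3]
ee_rot: [0.956, -0.009, 0.003, -0.293]
contact_force: [-0.4, -8.0, 0.4]
gripper_width: 0.0
grasp_force: 4.2
```

```bash
python3 - <<'E'
from kin import *
stat()
b,m=snap('side','s3.png'); w,_=snap('wrist','w3.png')
cv2.imwrite('pics/c3.png',np.hstack([cv2.resize(b[120:340,220:440],(400,400)),cv2.resize(w,(400,400))])[:,:,::-1])
E
```

```text
t 5.7 tip inst [-125.3    0.9   65.1] F [-0.4 -8.   0.4] yaw x -0.018 zdown [ 0.   0.6 -0.8] J [-0.2  0.6 -0.  -0.7 -1.1  2.1]
```

View pics/c3.png

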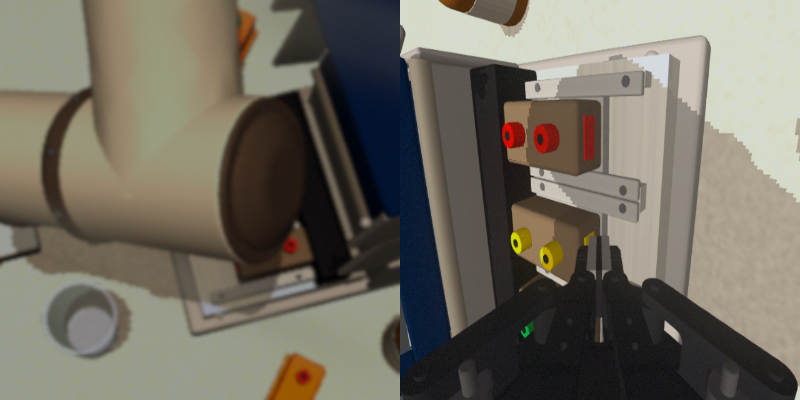

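move_arm(
  fingers=[0,0,0,0,0,0,0],
  travel=[
    [0,-2,1],
    [0,-2,1],
    [0,-2,1],
    [0,10,-20],
    [0,10,-60],
    [0,10,-100],
    [0,10,-100],
  ],
  dr=[
    [0,0,0],
    [0,0,0],
    [0,0,0],
    [0,0,0],
    [0,0,0],
    [0,0,0],
    [0,0,0],
  ],
)

```text
clock: 6.5
position: [566.0, -226.0, 289.9]
ee_rot: [0.956, -0.008, 0.008, -0.293]
contact_force: [0.9, -0.0, 0.6]
gripper_width: 0.1
grasp_force: 0.0
```

```bash
python3 - <<'E'
from kin import *
stat()
w,m=snap('wrist','w4.png')
cv2.imwrite('pics/w4s.png',w[:,:,::-1])
for n,p in {'red face top':(-120,-58,81),'yel':(-120,0,81),'green':(-120,58,81),'yel nut c':(-85,0,91),'red c':(-85,-58,91)}.items(): print(n,proj(m,T(p)))
hsv=cv2.cvtColor(w,cv2.COLOR_RGB2HSV).astype(int)
for c,h in (('r',0),('y',29),('g',60)):
    dh=abs((hsv[...,0]-h+90)%180-90); mk=((dh<7)&(hsv[...,1]>170)&(hsv[...,2]>60)).astype(np.uint8)
    k,l,st,ce=cv2.connectedComponentsWithStats(mk); o=[i for i in range(1,k) if st[i,4]>60]; print(c,[(st[i,4],ce[i].round(0)) for i in o])
E
```

```text
t 6.5 tip inst [-190.6   -2.   146.7] F [ 0.9 -0.   0.6] yaw x -0.021 zdown [ 0.   0.6 -0.8] J [-0.3  0.5  0.1 -0.6 -1.3  2. ]
red face top [284.2 153.9]
yel [285.7 240.6]
green [287.  316.8]
yel nut c [238.7 235.6]
red c [234.3 152.6]
r [(np.int32(245), array([296., 156.])), (np.int32(323), array([224., 154.])), (np.int32(342), array([257., 155.]))]
y [(np.int32(289), array([229., 234.])), (np.int32(253), array([297., 241.])), (np.int32(318), array([261., 241.]))]
g []
```

View pics/w4s.png

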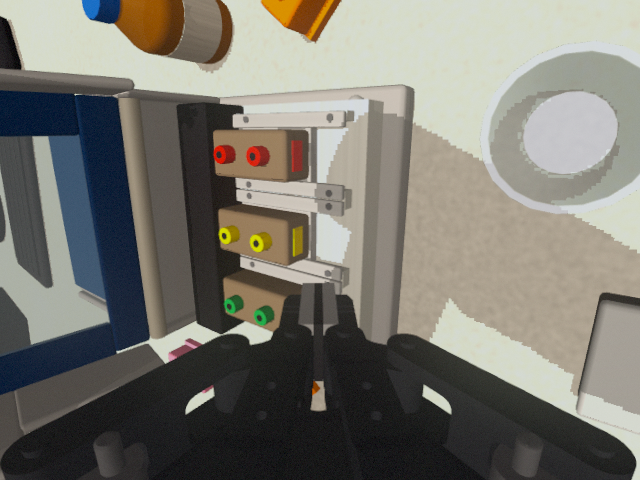

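All three modules line up against the black stop: nuts at x≈225–260, label faces ≈297 px for both red and yellow. Now I'll go round to the back of the hood.

```bash
cat >> go.py <<'E'
def planW(Cs,tilt):
    s=arm.read_state(); A=R.from_quat(s['ee_rot']); B=R.from_euler('z',q[2]-np.pi/2)*R.from_euler('x',np.pi+tilt)
    print('dr',(A.inv()*B).as_rotvec().round(3))
    for C in Cs: print(C,'shift',A.inv().apply(np.array(C)-s['position']))
def hoodtip(th,d=155): return (-d*np.cos(th)+4*np.sin(th)+6.4,0,112+d*np.sin(th)+4*np.cos(th))
E
python3 - <<'E'
from go import *
planW([(540,-250,480),(400,-190,480),(385,-100,480),(385,100,480)],0)
print(T((60,0,262)))
E
```

```text
dr [-0.6 -0.   0. ]
(540, -250, 480) shift [ -23.7  -87.1 -173.9]
(400, -190, 480) shift [-164.9 -134.7 -142.4]
(385, -100, 480) shift [-181.8 -208.8  -91.9]
(385, 100, 480) shift [-185.9 -374.    20.8]
[573.5 121.6 262. ]
```

move_arm(
  fingers=[0,0,0,0,0,0,0,0,0,0],
  travel=[
    [-24,-87,-174],
    [-24,-87,-174],
    [-24,-87,-174],
    [-24,-87,-174],
    [-165,-135,-142],
    [-165,-135,-142],
    [-165,-135,-142],
    [-182,-209,-92],
    [-182,-209,-92],
    [-182,-209,-92],
  ],
  dr=[
    [-0.15,0,0],
    [-0.3,0,0],
    [-0.45,0,0],
    [-0.6,0,0],
    [-0.6,0,0],
    [-0.6,0,0],
    [-0.6,0,0],
    [-0.6,0,0],
    [-0.6,0,0],
    [-0.6,0,0],
  ],
)

```text
clock: 7.55
position: [383.5, -96.0, 478.1]
ee_rot: [1.0, -0.006, -0.0, -0.001]
contact_force: [0.3, -1.0, 0.9]
gripper_width: -0.1
grasp_force: 0.0
```

```bash
python3 - <<'E'
from go import *
stat()
planW([(385,170,450),(571,165,435),(572.5,135,435)],0)
E
```

```text
t 7.55 tip inst [-161.8  184.6  305.1] F [ 0.3 -1.   0.9] yaw x -0.012 zdown [-0.  0. -1.] J [ 0.2 -0.1 -0.4 -0.  -1.3  1.4]
dr [-0.  0.  0.]
(385, 170, 450) shift [  -1.6 -265.9   28.7]
(571, 165, 435) shift [ 184.4 -263.1   43.6]
(572.5, 135, 435) shift [ 186.3 -233.1   43.6]
```

move_arm(
  fingers=[0,0,0,0,0,0,0,0,0,0],
  travel=[
    [-2,-266,29],
    [-2,-266,29],
    [-2,-266,29],
    [-2,-266,29],
    [-2,-266,29],
    [-2,-266,29],
    [184,-266,43],
    [184,-266,43],
    [184,-266,43],
    [184,-263,43],
  ],
  dr=[
    [0,0,0],
    [0,0,0],
    [0,0,0],
    [0,0,0],
    [0,0,0],
    [0,0,0],
    [0,0,0],
    [0,0,0],
    [0,0,0],
    [0,0,0],
  ],
)

```text
clock: 8.55
position: [576.9, 160.3, 432.9]
ee_rot: [1.0, -0.009, -0.002, 0.001]
contact_force: [-0.6, 0.5, -0.4]
gripper_width: 0.0
grasp_force: 0.0
```

```bash
python3 - <<'E'
from go import *
stat()
for th in (1.9,1.78,1.65,1.57): print(th,np.round(hoodtip(th,172)))
shift([(103,0,265),(55,0,265),(20,0,265)])
E
```

```text
t 8.55 tip inst [ 98.5  -1.9 259.9] F [-0.6  0.5 -0.4] yaw x -0.019 zdown [-0. -0. -1.] J [ 0.5  0.3 -0.  -0.  -1.2  1. ]
1.9 [ 66.   0. 273.]
1.78 [ 46.   0. 279.]
1.65 [ 24.   0. 283.]
1.57 [ 10.   0. 284.]
(103, 0, 265) world tip [574.5 164.6 265. ] shift [-2.5 -4.3 -5.1]
(55, 0, 265) world tip [573.3 116.6 265. ] shift [-2.7 43.7 -5. ]
(20, 0, 265) world tip [572.5  81.6 265. ] shift [-2.9 78.7 -5. ]
```

move_arm(
  fingers=[0,0,0,0,0,0,0,0],
  travel=[
    [0,20,-3],
    [0,40,-3],
    [0,50,-3],
    [0,58,-3],
    [0,66,-3],
    [0,74,-3],
    [0,83,-3],
    [0,83,-3],
  ],
  dr=[
    [0,0,0],
    [0,0,0],
    [0,0,0],
    [0,0,0],
    [0,0,0],
    [0,0,0],
    [0,0,0],
    [0,0,0],
  ],
)

```text
clock: 9.35
position: [572.4, 76.2, 438.7]
ee_rot: [1.0, -0.01, -0.0, 0.0]
contact_force: [-0.4, 0.5, -0.4]
gripper_width: 0.1
grasp_force: 0.0
```

```bash
python3 - <<'E'
from go import *
stat()
shift([hoodtip(t) for t in (1.57,1.45,1.35,1.25,1.15,1.05,.95,.85,.75,.65)])
E
```

```text
t 9.35 tip inst [ 14.5   0.1 265.7] F [-0.4  0.5 -0.4] yaw x -0.02 zdown [-0. -0. -1.] J [ 0.4  0.3 -0.1  0.  -1.2  1.1]
(np.float64(10.276568091563682), 0, np.float64(267.00313616127727)) world tip [572.2  71.9 267. ] shift [-0.   4.3 -1.3]
(np.float64(-8.307077287791472), 0, np.float64(266.35252468829566)) world tip [571.8  53.3 266.4] shift [-0.1 22.9 -0.7]
(np.float64(-23.643143068114796), 0, np.float64(264.1131472115043)) world tip [571.4  38.  264.1] shift [-0.2 38.2  1.6]
(np.float64(-38.6790276938443), 0, np.float64(260.3539054496969)) world tip [571.1  23.  260.4] shift [-0.3 53.3  5.3]
(np.float64(-53.26449757600232), 0, np.float64(255.1123605039174)) world tip [570.7   8.4 255.1] shift [-0.3 67.9 10.6]
(np.float64(-67.2538195208416), 0, np.float64(248.44088415863953)) world tip [570.4  -5.6 248.4] shift [-0.4 81.8 17.3]
(np.float64(-80.50721684774446), 0, np.float64(240.40613560020847)) world tip [570.  -18.9 240.4] shift [-0.5 95.1 25.3]
(np.float64(-92.89226599161107), 0, np.float64(231.0883953802853)) world tip [569.7 -31.2 231.1] shift [ -0.5 107.5  34.6]
(np.float64(-104.28521963534891), 0, np.float64(220.58076327911206)) world tip [569.4 -42.6 220.6] shift [ -0.6 118.9  45.1]
(np.float64(-114.5722431521595), 0, np.float64(208.98822808328234)) world tip [569.2 -52.9 209. ] shift [ -0.6 129.1  56.7]
```

```bash
python3 - <<'E'
from go import *
b,m=snap('side','s5.png'); w,_=snap('top','t5.png')
cv2.imwrite('pics/c5.png',np.hstack([cv2.resize(b[60:330,290:560],(400,400)),cv2.resize(w[100:330,120:350],(400,400))])[:,:,::-1])
E
```

```text
(no output)
```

View pics/c5.png

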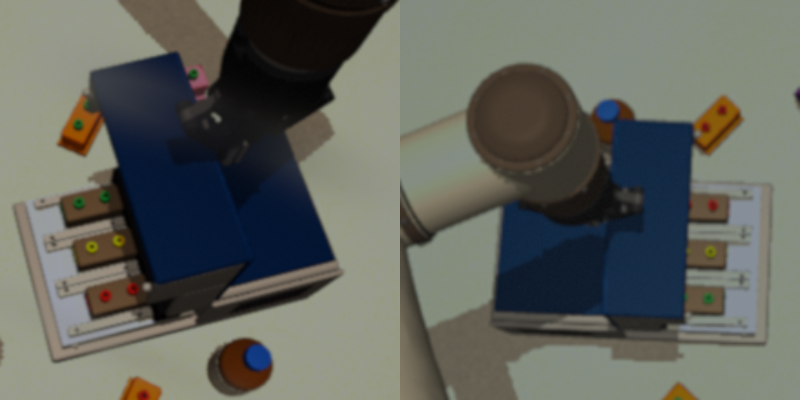

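The hood has swung forward with the fingers behind its edge (top edge moved from col 217 to 239), and the modules are aligned. Continuing along the arc.

move_arm(
  fingers=[0,0,0,0,0,0,0,0,0,0],
  travel=[
    [0,8,-1],
    [0,16,-1],
    [0,23,-1],
    [0,31,0],
    [0,38,2],
    [0,46,4],
    [0,53,5],
    [0,61,8],
    [0,68,11],
    [0,75,14],
  ],
  dr=[
    [0,0,0],
    [0,0,0],
    [0,0,0],
    [0,0,0],
    [0,0,0],
    [0,0,0],
    [0,0,0],
    [0,0,0],
    [0,0,0],
    [0,0,0],
  ],
)

```text
clock: 10.45
position: [571.2, 1.5, 424.4]
ee_rot: [1.0, -0.009, 0.0, 0.0]
contact_force: [-0.7, 1.3, -1.0]
gripper_width: 0.2
grasp_force: 0.5
```

```bash
python3 - <<'E'
from go import *
stat()
shift([np.round(hoodtip(t),1) for t in (1.1,1.05,.95,.85,.75,.65,.55,.45)])
E
```

```text
t 10.45 tip inst [-60.1  -0.7 251.4] F [-0.7  1.3 -1. ] yaw x -0.019 zdown [ 0. -0. -1.] J [ 0.3  0.3 -0.1  0.  -1.2  1.3]
[-60.3   0.  252. ] world tip [570.5   1.3 252. ] shift [-0.7  0.2 -0.6]
[-67.3   0.  248.4] world tip [570.3  -5.7 248.4] shift [-0.7  7.2  3. ]
[-80.5   0.  240.4] world tip [570.  -18.8 240.4] shift [-0.8 20.4 11. ]
[-92.9   0.  231.1] world tip [569.7 -31.2 231.1] shift [-0.9 32.8 20.3]
[-104.3    0.   220.6] world tip [569.4 -42.6 220.6] shift [-1.  44.2 30.8]
[-114.6    0.   209. ] world tip [569.2 -52.9 209. ] shift [-1.  54.5 42.4]
[-123.7    0.   196.4] world tip [569.  -62.  196.4] shift [-1.1 63.6 55. ]
[-131.4    0.   183. ] world tip [568.8 -69.7 183. ] shift [-1.1 71.3 68.4]
```

Contact force is about 1.3 N and the hood is at about 1.1 rad. Continuing at about 0.6 rad/s.

move_arm(
  fingers=[0,0,0,0,0,0,0,0,0,0],
  travel=[
    [0,7,3],
    [0,14,7],
    [0,20,11],
    [0,27,15],
    [0,33,20],
    [0,39,25],
    [0,44,31],
    [0,50,36],
    [0,55,42],
    [0,59,48],
  ],
  dr=[
    [0,0,0],
    [0,0,0],
    [0,0,0],
    [0,0,0],
    [0,0,0],
    [0,0,0],
    [0,0,0],
    [0,0,0],
    [0,0,0],
    [0,0,0],
  ],
)

```text
clock: 11.45
position: [570.2, -57.4, 376.3]
ee_rot: [1.0, -0.009, 0.0, 0.0]
contact_force: [-0.4, -0.2, 0.9]
gripper_width: 0.2
grasp_force: 0.8
```

```bash
python3 - <<'E'
from go import *
stat()
shift([np.round(hoodtip(t),1) for t in (.6,.55,.5,.45,.4,.35,.3,.25,.2,.15,.1)])
E
```

```text
t 11.45 tip inst [-119.2   -1.1  203.3] F [-0.4 -0.2  0.9] yaw x -0.019 zdown [ 0. -0. -1.] J [ 0.2  0.3 -0.2  0.  -1.1  1.4]
[-119.3    0.   202.8] world tip [569.1 -57.6 202.8] shift [-1.1  0.2  0.5]
[-123.7    0.   196.4] world tip [569.  -62.  196.4] shift [-1.1  4.6  6.9]
[-127.7    0.   189.8] world tip [568.9 -66.  189.8] shift [-1.1  8.6 13.5]
[-131.4    0.   183. ] world tip [568.8 -69.7 183. ] shift [-1.2 12.3 20.3]
[-134.8    0.   176. ] world tip [568.7 -73.1 176. ] shift [-1.2 15.7 27.3]
[-137.8    0.   168.9] world tip [568.6 -76.1 168.9] shift [-1.2 18.7 34.4]
[-140.5    0.   161.6] world tip [568.6 -78.8 161.6] shift [-1.2 21.4 41.7]
[-142.8    0.   154.2] world tip [568.5 -81.1 154.2] shift [-1.2 23.7 49.1]
[-144.7    0.   146.7] world tip [568.5 -83.  146.7] shift [-1.2 25.6 56.6]
[-146.3    0.   139.1] world tip [568.4 -84.6 139.1] shift [-1.3 27.2 64.2]
[-147.4    0.   131.5] world tip [568.4 -85.7 131.5] shift [-1.3 28.3 71.8]
```

move_arm(
  fingers=[0,0,0,0,0,0,0,0,0,0],
  travel=[
    [0,5,7],
    [-1,9,13],
    [-1,12,20],
    [-1,16,27],
    [-1,19,34],
    [-1,23,42],
    [-1,26,49],
    [-1,29,57],
    [-1,32,64],
    [-1,33,70],
  ],
  dr=[
    [0,0,0],
    [0,0,0],
    [0,0,0],
    [0,0,0],
    [0,0,0],
    [0,0,0],
    [0,0,0],
    [0,0,0],
    [0,0,0],
    [0,0,0],
  ],
)

```text
clock: 12.45
position: [568.4, -90.1, 305.9]
ee_rot: [1.0, -0.01, -0.0, 0.0]
contact_force: [-0.1, 3.4, 2.5]
gripper_width: -0.2
grasp_force: 1.4
```

```bash
python3 - <<'E'
from go import *
stat()
shift([(-154,0,125),(-154,0,116)])
E
```

```text
t 12.45 tip inst [-151.7    0.1  132.9] F [-0.1  3.4  2.5] yaw x -0.019 zdown [-0. -0. -1.] J [ 0.1  0.4 -0.2 -0.  -0.9  1.4]
(-154, 0, 125) world tip [568.2 -92.3 125. ] shift [-0.1  2.3  7.9]
(-154, 0, 116) world tip [568.2 -92.3 116. ] shift [-0.1  2.3 16.9]
```

move_arm(
  fingers=[0,0,0,0,0,0,0,0],
  travel=[
    [0,1,3],
    [0,1,6],
    [0,2,9],
    [0,2,12],
    [0,2,15],
    [0,2,18],
    [0,2,21],
    [0,2,22],
  ],
  dr=[
    [0,0,0],
    [0,0,0],
    [0,0,0],
    [0,0,0],
    [0,0,0],
    [0,0,0],
    [0,0,0],
    [0,0,0],
  ],
)

```text
clock: 13.25
position: [568.3, -91.8, 289.2]
ee_rot: [1.0, -0.008, 0.0, 0.001]
contact_force: [-11.9, 5.5, 29.3]
gripper_width: -0.1
grasp_force: 14.9
```

```bash
python3 - <<'E'
from go import *
stat()
E
```

```text
t 13.25 tip inst [-153.8   -0.1  116.2] F [-11.9   5.5  29.3] yaw x -0.017 zdown [ 0. -0. -1.] J [ 0.1  0.4 -0.3  0.  -0.9  1.4]
```

move_arm(
  fingers=[0,0,0,0,0,0,0,0],
  travel=[
    [0,0,3],
    [0,0,3],
    [0,0,3],
    [0,0,0],
    [0,0,-15],
    [0,0,-50],
    [0,0,-100],
    [0,0,-130],
  ],
  dr=[
    [0,0,0],
    [0,0,0],
    [0,0,0],
    [0,0,0],
    [0,0,0],
    [0,0,0],
    [0,0,0],
    [0,0,0],
  ],
)

```text
clock: 14.05
position: [568.7, -92.3, 417.8]
ee_rot: [1.0, -0.009, 0.002, 0.001]
contact_force: [1.1, 0.3, 0.5]
gripper_width: -0.0
grasp_force: 0.0
```

```bash
python3 - <<'E'
from go import *
stat()
m=arm.camera_model('side');n=arm.camera_model('top')
b,_=snap('side','s6.png'); w,_=snap('top','t6.png')
for im,mm in((b,m),(w,n)):
    for th,c in((0,(255,0,255)),(.4,(255,255,0))):
        f=lambda y:(-172*np.cos(th)+4*np.sin(th),y,112+172*np.sin(th)+4*np.cos(th))
        p=proj(mm,T([f(-105),f(105)])).astype(int); cv2.line(im,p[0].tolist(),p[1].tolist(),c,1)
cv2.imwrite('pics/c6.png',np.hstack([cv2.resize(b[60:330,250:520],(400,400)),cv2.resize(w[100:330,140:370],(400,400))])[:,:,::-1])
E
```

```text
t 14.05 tip inst [-154.2   -1.1  244.8] F [1.1 0.3 0.5] yaw x -0.019 zdown [ 0. -0. -1.] J [ 0.1  0.3 -0.1  0.  -1.2  1.4]
```

View pics/c6.png

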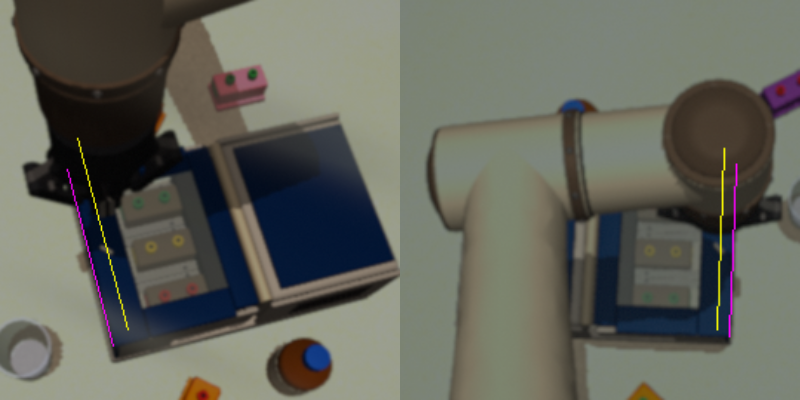

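The hood's front edge lies on the θ=0 line (side view, (68,170) to (113,345)) with the arm clear. The three modules are in line under the window, and the bottle and beaker are where they were.

```bash
python3 -c "
from bench import arm
print(arm.job_done())"
```

```text
the job is handed in; nothing more can be done
None
```

The yellow module is pushed home against the stop and the hood is pressed shut and stays down by itself, with bottle and beaker seen undisturbed and the sensor case never approached; I handed the job in at about 14 s, and no verdict was returned.

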